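Sweep the offcuts off the luthier's work board into the scrap tray

TASK

Clear the guitar maker's grey work board: use the fingertips to sweep the three pale wooden offcuts across the board and over its edge into the orange scrap tray. Push them only, do not pick them up, and leave the guitar bridge, the jar and the spool clamp standing or lying where they are.

Things in the scene. Friction and masses are not known exactly. Their poses are not given: they have to be found in the camera images.
- board: raised work board, fixed, grey carpet top on plywood, 260 mm (its x) by 220 mm (its y), flat top 50 mm above the bench, no rim. Origin: centre of its underside, at bench height. It may be turned up to about 15 degrees; its y axis points towards one tray, its -y axis to the other
- scrap_tray: orange open scrap tray, fixed, 260 mm (x) by 120 mm (y), walls 5 mm thick and 45 mm high (rim 5 mm below the board's top), floor 5 mm thick, empty. Stands 2 mm from either the board's +y or its -y edge (varies), axes parallel to the board's, along the whole length of that edge. Origin: centre of its underside, at bench height
- parts_tray: blue open tray of the same size with tuning machines lying in it (fixed, all below the rim); stands along the board's opposite edge. Nothing is to go in it. Origin: centre of its underside
- bridge: dark wooden guitar bridge with a white saddle, 26 x 150 x 9 mm, 50 g, lying loose on the board along its far (+x) edge, long side along its own y axis. Stays where it is. Origin: centre of its underside
- jar: small closed jar with yellow cap, 38 mm across, 45 mm high, 90 g, standing loose on the board near its near (-x) edge. Stays where it is. Origin: centre of its underside
- clamp: wooden spool clamp, two dark discs 40 mm across on a brass spindle, 83 mm high, standing loose on the bench just beyond the board's far edge. Stays where it is. Origin: centre of its underside
- offcut0: loose pale hardwood offcut, block 40 (x) x 22 (y) x 16 (z) mm, about 12 g, lying flat on the board on its 40 x 22 face at any yaw; slides when pushed. Origin: its centre, 8 mm above the board's top
- offcut1: loose pale hardwood offcut, block 40 (x) x 22 (y) x 16 (z) mm, about 12 g, lying flat on the board on its 40 x 22 face at any yaw; slides when pushed. Origin: its centre, 8 mm above the board's top
- offcut2: loose pale hardwood offcut, block 40 (x) x 22 (y) x 16 (z) mm, about 12 g, lying flat on the board on its 40 x 22 face at any yaw; slides when pushed. Origin: its centre, 8 mm above the board's top

How it is judged:
At the end, for the whole second after the job is handed in: All three offcuts lie at rest inside the orange scrap tray, their centres within its outline and below its rim (45 mm above the bench); bridge, jar and spool clamp are within 15 mm of where they began, and the jar and clamp upright (x of offcut0 in the frame of scrap_tray between -0.128 and 0.128 m and y of offcut0 in the frame of scrap_tray between -0.058 and 0.058 m and height (world z) of each of offcut0, offcut1, offcut2 below 0.045 m and linear speed of each of offcut0, offcut1, offcut2 below 0.02 m/s and x of offcut1 in the frame of scrap_tray between -0.128 and 0.128 m and y of offcut1 in the frame of scrap_tray between -0.058 and 0.058 m and x of offcut2 in the frame of scrap_tray between -0.128 and 0.128 m and y of offcut2 in the frame of scrap_tray between -0.058 and 0.058 m and distance of each of bridge, jar, clamp from where it was at the start of the episode below 0.015 m and angle between each of jar, clamp's own z axis and vertical below 0.2 rad); the robot touches nothing.
It fails at once if the bridge is pushed more than 15 mm from its place (distance of bridge from where it was at the start of the episode above 0.015 m).
It fails at once if the jar is pushed more than 15 mm from its place (distance of jar from where it was at the start of the episode above 0.015 m).
It fails at once if the spool clamp is pushed more than 15 mm from its place (distance of clamp from where it was at the start of the episode above 0.015 m).
It fails at once if the jar or the spool clamp is tipped (angle between any of jar, clamp's own z axis and vertical above 0.35 rad).
It fails at once if an offcut is lifted: its centre rises more than 20 mm above its height when lying on the board (height (world z) of any of offcut0, offcut1, offcut2 above 0.078 m).
It also fails if it takes over 58 s, if anything falls off the work surface, if the arm or the gripper's body presses on something with over 40 N, if the wrist force passes 120 N, or if a joint passes its speed limit or range.

ROBOT

A 6-joint arm with a two-finger parallel gripper is mounted at the origin on the work surface. World frame = base frame: x ahead of the robot, y to its left, z up, the work surface at z = 0. Lengths are in m, angles in rad, forces in N, time in s.
With the tool pointing down it reaches from about 0.35 to 0.85 m from the base axis. Payload 8.1 kg.
Tool frame: the origin (TCP) lies at the very end of the fingers, on their centre line; the grasp point (between the pads) lies 19 mm behind it (robot.pinch_z is the distance from the TCP to the grasp point, in m); x points along the fingers, z is the direction in which the jaws open and shut, and the axes are right-handed (so a half turn about x gives the same grasp; the last joint's range is limited). The gripper opens to 93 mm and grips with 3 to 60 N. Pads are 15 mm wide; open, the fingers measure 128 mm over their backs; the gripper's body (75 mm by 188 mm) begins 65 mm behind the grasp point.
Start: joints at [1.155, 0.13, 1.488, -0, 1.523, -0.085], TCP at [0.195, 0.567, 0.194] pointing down, gripper open.
Joint ranges: [-2.96, 2.96], [-0.89, 2.26], [0.02, 2.5], [-1.34, 4.48], [0, 2.73], [-2.66, 2.66]. Speed limits (rad/s): [2.39, 2.39, 2.79, 3.14, 3.14, 3.14].

INTERFACE

Orientations are given as a rotation vector (axis times angle).
In Python, from plant import robot, optics, ticket gives the robot as it stands.
- The arm moves only by the tool jog_arm, never from a script. Its argument "targets" is a list of rows, each a list of 7 numbers: the shift along the tool's x, y, z in cm, then the turn, a rotation vector about the tool's x, y, z in degrees, then the closure, from 0 (fully open) to 1 (shut). In form: [[dx, dy, dz, ax, ay, az, grip], ...]. A call has 1 to 5 rows; each row is the pose to reach, as a shift and turn from the pose measured when the call began, along the tool's axes at that moment; what a row does not reach only later rows make up. A row lasts 1/8 s, in which the tool goes at most 62.5 mm and 10.7 degrees, less where a joint would pass 70% of its speed; a pose out of reach is approached as far as the arm can. A call with a gripper value outside its range is refused whole. The fingers move at their own pace and stop on an object; "squeeze" is the grip in N (left out, the last holds). Time passes only in rows, so rows that repeat a pose let the fingers close. It gives the time, the measured TCP pose, the force and the opening at its end, in the units of the state.
- robot.read_state(): the state, without advancing time (a new reading comes with each control period).
- optics.read_camera(name): name is "side" or "top"; returns a dict with "frame" (400x640x3 uint8, red, green, blue), "vertical_fov" (degrees; the focal length in pixels is half the picture's height over the tangent of half this angle, whatever the lens; pixels are square), "cx", "cy" (the principal point, pixels), "k1" (the pictures are not rectified: a ray, as slopes to the right and down, at radius r is drawn at 1 + k1 r^2 times it, then the intrinsics apply), "R" (3x3) and "t" (3): a world point X has camera coordinates R X + t. Camera axes: x right, y down, z forward; pixel columns grow to the right and rows downward; lengths in m; the calibration is good to about 2 mm. A picture is of the moment at which its call begins. There is no depth.
- ticket.close_job(): hands the job in, once; it reports no verdict.
The state is a dict: "t": time; "q": joint angles; "dq": joint speeds; "joint_torque": joint torques, N m; "tool_pos": TCP position; "orientation": TCP orientation; "force": force on the tool from outside, world axes, zero at the start; "wrist_torque": the same for the moment, N m; "opening": finger opening in m.
Only numpy, scipy, OpenCV 4.12 (cv2) and the standard library are available. Lean on these libraries where they do the work, as an engineer would, in place of code of your own. Each camera call takes 0.05 s, during which the arm holds its last target.

## Working session

There is one attempt and no reset: what is moved stays moved. The work goes in short steps, Python scripts to look and compute and a tool call to move; the robot and the scene stay as the last step left them, time stands still between calls to the robot, and variables do not carry over. Pictures are saved under pics/ and viewed, and the job is handed in when it is done.

Besides the shell and the picture viewer there is one more tool, called after ">>>" by a JSON object that holds its "op" and its "data", one argument or row to a line. jog_arm: Moves the arm, as the interface text tells. Its arguments: {"type":"object","properties":{"targets":{"type":"array"},"squeeze":{"type":"number"}},"required":["targets"]}

```bash
ls; mkdir -p pics
python3 - <<'E'
from plant import robot, optics
import cv2,json,pickle
s=robot.read_state();print(s)
for n in("side","top"):
    c=optics.read_camera(n);cv2.imwrite(f"pics/{n}0.png",c["frame"][:,:,::-1]);pickle.dump(c,open(f"{n}0.pkl","wb"))
    print({k:v for k,v in c.items() if k!="frame"})
E
```

```text
pics
{'t': 0.0, 'q': array([ 1.15459281e+00,  1.31138130e-01,  1.48928208e+00,  1.71184118e-05,
        1.52299359e+00, -8.54261881e-02]), 'dq': array([ 0.00064599, -0.00212445, -0.0007635 , -0.00020738, -0.00037308,
       -0.00010817]), 'joint_torque': array([ 1.65675661e-03, -5.59854198e+01, -4.91750336e+01,  7.69145228e-02,
        3.54853109e-02, -1.05645943e-04]), 'tool_pos': array([0.19460523, 0.56691526, 0.19279971]), 'orientation': array([-0.96314793,  1.34933845,  0.96163549]), 'force': array([ 0.46865619, -0.03613528, -0.15561527]), 'wrist_torque': array([ 0.01126922,  0.04161801, -0.01476816]), 'opening': 0.09299398455514177}
{'vertical_fov': 57.14158036774123, 'cx': 317.0876749327065, 'cy': 199.85357277925888, 'k1': 0.009765762195143458, 'R': array([[ 0.72488949, -0.6888594 , -0.0028211 ],
       [-0.36254444, -0.37801832, -0.85185895],
       [ 0.58574462,  0.61852637, -0.52376366]]), 't': array([-0.4344699 ,  0.28775221,  0.33385406])}
{'vertical_fov': 44.283882429423784, 'cx': 310.7605195537723, 'cy': 206.71909707159213, 'k1': -0.04671639078994088, 'R': array([[ 0.01383023, -0.99986681, -0.00866507],
       [-0.99712409, -0.01314547, -0.07463738],
       [ 0.07451354,  0.0096724 , -0.99717309]]), 't': array([0.01745301, 0.60843056, 0.90900177])}
```

View pics/top0.png

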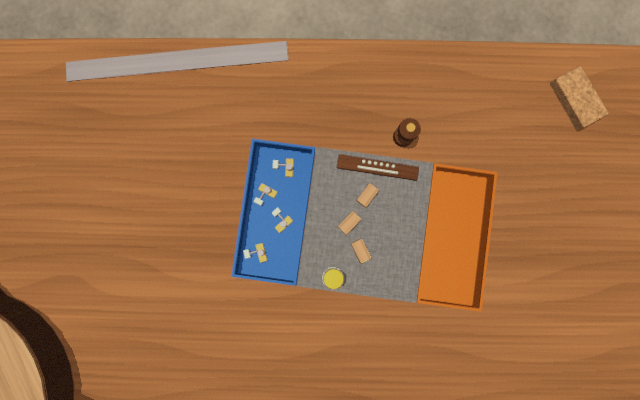

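View pics/side0.png

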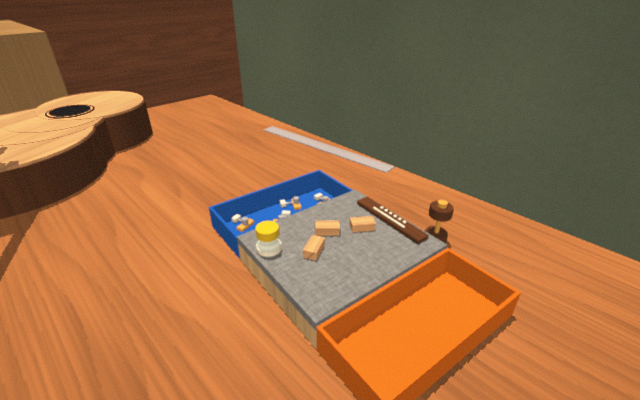

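The top view shows three offcuts at about (368,195), (350,222) and (361,251), the bridge at (378,168), the jar at (333,278) and the clamp at (408,130). The orange tray is on the right (-y). Next I'll measure these positions.

```bash
cat > h.py <<'E'
import numpy as np,cv2
from scipy.spatial.transform import Rotation as Ro
def fk(c):
    f=200/np.tan(np.radians(c["vertical_fov"]/2)); return f
def unproj(c,px,z):
    px=np.atleast_2d(px).astype(float);f=fk(c)
    d=(px-[c["cx"],c["cy"]])/f; u=d.copy()
    for _ in range(20): u=d/(1+c["k1"]*(u**2).sum(1,keepdims=True))
    ray=np.c_[u,np.ones(len(u))]@c["R"]; o=-c["R"].T@c["t"]
    return o+ray*((z-o[2])/ray[:,2])[:,None]
def proj(c,X):
    Y=np.atleast_2d(X)@c["R"].T+c["t"];u=Y[:,:2]/Y[:,2:]
    return u*(1+c["k1"]*(u**2).sum(1,keepdims=True))*fk(c)+[c["cx"],c["cy"]]
def blobs(c,box=None):
    hsv=cv2.cvtColor(c["frame"],cv2.COLOR_RGB2HSV)
    b=None
E
python3 - <<'E'
from h import *
import pickle
c=pickle.load(open("top0.pkl","rb"));im=c["frame"]
hsv=cv2.cvtColor(im,cv2.COLOR_RGB2HSV)
for p in[(368,195),(350,222),(361,251),(370,270),(333,278),(460,240),(345,162)]: print(p,im[p[1],p[0]],hsv[p[1],p[0]])
m=((hsv[:,:,0]<20)&(hsv[:,:,1]>70)&(hsv[:,:,2]>130)).astype(np.uint8)
m[:,:312]=0;m[:,422:]=0;m[:158]=0;m[300:]=0
n,l,st,ce=cv2.connectedComponentsWithStats(m)
for i in range(1,n):
    if st[i,4]<60: continue
    ys,xs=np.where(l==i)
    w=unproj(c,np.c_[xs,ys],.066)[:,:2].astype(np.float32)
    print(st[i],w.mean(0),cv2.minAreaRect(w*1000))
print("board corners",unproj(c,[(314,148),(434,163),(418,301),(297,285)],.05).round(3))
print("orange rim",unproj(c,[(434,165),(495,173),(481,310),(418,302)],.045).round(3))
print("bridge corners",unproj(c,[(339,155),(419,166),(417,180),(337,168)],.059).round(3))
print("jar",unproj(c,[(333,278)],.095)); print("clamp",unproj(c,[(410,128)],.083),)
o=im[140:310,225:505]; cv2.imwrite("pics/z0.png",cv2.resize(o,None,fx=2.8,fy=2.8,interpolation=2)[:,:,::-1])
E
```

```text
(368, 195) [207 162 115] [ 15 113 207]
(350, 222) [208 163 112] [ 16 118 208]
(361, 251) [207 160 111] [ 15 118 207]
(370, 270) [139 135 126] [ 21  24 139]
(333, 278) [207 189  66] [ 26 174 207]
(460, 240) [206 117  46] [ 13 198 206]
(345, 162) [112  67  36] [ 12 173 112]
[357 183  22  25 281] [ 0.6281888  -0.07713903] ((628.0863647460938, -77.1001205444336), (22.422809600830078, 41.21829605102539), 53.6614990234375)
[338 211  23  24 285] [ 0.57731867 -0.04415102] ((577.3163452148438, -44.102447509765625), (21.642780303955078, 39.64684295654297), 45.65916442871094)
[351 238  21  25 285] [ 0.52735245 -0.06606027] ((527.1319580078125, -66.58554077148438), (40.76417922973633, 22.540096282958984), 27.153953552246094)
[417 263   5  37 113] [ 0.46608293 -0.17149079] ((474.2045593261719, -170.35226440429688), (64.12554931640625, 7.174635887145996), 0.01601780392229557)
[312 288  79  12 487] [ 0.4465133  -0.02728089] ((450.4101867675781, -48.735740661621094), (19.510284423828125, 139.26170349121094), 0.7656412720680237)
board corners [[ 0.716  0.021  0.05 ]
 [ 0.69  -0.202  0.05 ]
 [ 0.437 -0.172  0.05 ]
 [ 0.463  0.048  0.05 ]]
orange rim [[ 0.688 -0.203  0.045]
 [ 0.674 -0.318  0.045]
 [ 0.421 -0.289  0.045]
 [ 0.434 -0.173  0.045]]
bridge corners [[ 0.701 -0.025  0.059]
 [ 0.683 -0.172  0.059]
 [ 0.657 -0.168  0.059]
 [ 0.677 -0.022  0.059]]
jar [[ 0.47953597 -0.01523545  0.095     ]]
clamp [[ 0.74783557 -0.1512799   0.083     ]]
```

Run:
```python
from h import *
from plant import robot
s=robot.read_state()
R=Ro.from_rotvec(s["orientation"]).as_matrix();print(R.round(3))
```

```text
[[-0.001 -0.946  0.325]
 [-0.002  0.325  0.946]
 [-1.     0.    -0.002]]
```

```bash
sleep 1
```

```text
(no output)
```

View pics/z0.png

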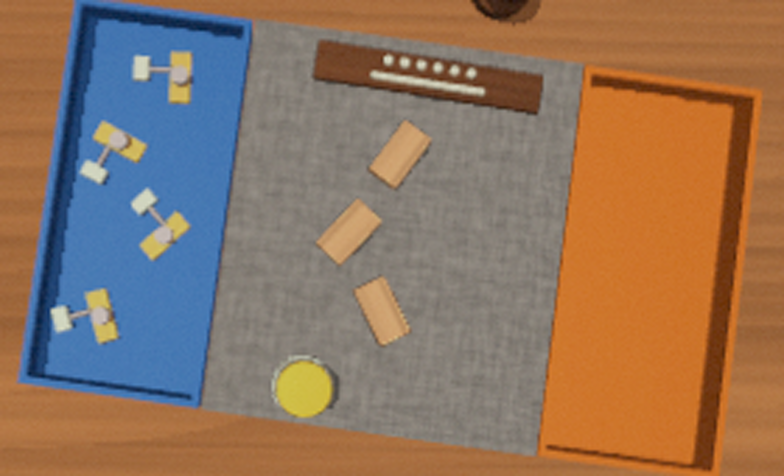

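```bash
cat >> h.py <<'E'
YAW=np.radians(-6.7);C0=np.array([.5765,-.076])
BX=np.array([np.cos(YAW),np.sin(YAW)]);BY=np.array([-np.sin(YAW),np.cos(YAW)])
def b2w(bx,by): return C0+bx*BX+by*BY
def w2b(p): d=np.asarray(p)[:2]-C0; return np.array([d@BX,d@BY])
def delta(bx,by,z):
    from plant import robot
    s=robot.read_state();R=Ro.from_rotvec(s["orientation"]).as_matrix()
    T=np.c_[[0,0,-1],[*BY,0],[*BX,0]]
    d=R.T@(np.r_[b2w(bx,by),z]-s["tool_pos"])*100
    print("t",s["t"],"pos",s["tool_pos"].round(4),"b",w2b(s["tool_pos"]).round(4),"open",s["opening"].round(4),"F",s["force"].round(1))
    print("delta cm",d.round(2),"rot deg",np.degrees(Ro.from_matrix(R.T@T).as_rotvec()).round(2))
E
python3 - <<'E'
from h import *
delta(-.003,.074,.13)
for p in[(.6281,-.0771),(.5773,-.0441),(.5273,-.0663),(.4795,-.0152)]:print(w2b(p).round(3))
E
```

```text
Traceback (most recent call last):
  File "h.py", line 26, in delta
    print("t",s["t"],"pos",s["tool_pos"].round(4),"b",w2b(s["tool_pos"]).round(4),"open",s["opening"].round(4),"F",s["force"].round(1))
                                                                                         ^^^^^^^^^^^^^^^^^^
AttributeError: 'float' object has no attribute 'round'
```

```bash
sed -i 's/s\["opening"\].round(4)/round(s["opening"],4)/' h.py
python3 - <<'E'
from h import *
delta(-.003,.074,.13)
for p in[(.6281,-.0771),(.5773,-.0441),(.5273,-.0663),(.4795,-.0152)]:print(w2b(p).round(3))
E
```

```text
t 0.1 pos [0.1946 0.567  0.1929] b [-0.4543  0.594 ] open 0.0931 F [-0.4  0.  -0.3]
delta cm [  6.35 -55.14 -41.23] rot deg [ 7.775e+01 -9.000e-02  6.000e-02]
[0.051 0.005]
[-0.003  0.032]
[-0.05   0.004]
[-0.103  0.049]
```

>>> {"op": "jog_arm", "data": {
  "targets": [
    [0,-55.1,-41.2,78,0,0,0.93],
    [0,-55.1,-41.2,78,0,0,0.93],
    [0,-55.1,-41.2,78,0,0,0.93],
    [0,-55.1,-41.2,78,0,0,0.93],
    [0,-55.1,-41.2,78,0,0,0.93]
  ]
}}

```text
t: 0.72
tool_pos: [0.3711, 0.3072, 0.1934]
orientation: [-0.234, 1.559, 0.232]
force: [1.6, 0.7, 0.1]
opening: 0.0475
```

```bash
python3 -c "
from h import *
delta(-.003,.074,.13)"
```

```text
t 0.725 pos [0.3711 0.3072 0.1934] b [-0.2487  0.3567] open 0.0475 F [1.6 0.7 0.1]
delta cm [  6.37 -35.75  11.14] rot deg [23.7  -0.03  0.07]
```

>>> {"op": "jog_arm", "data": {
  "targets": [
    [0,-35.8,11.1,23.7,0,0,0.93],
    [0,-35.8,11.1,23.7,0,0,0.93],
    [0,-35.8,11.1,23.7,0,0,0.93],
    [0,-35.8,11.1,23.7,0,0,0.93],
    [0,-35.8,11.1,23.7,0,0,0.93]
  ]
}}

```text
t: 1.35
tool_pos: [0.5466, 0.0485, 0.1934]
orientation: [0.091, 1.569, -0.093]
force: [0.7, -0.2, 0.2]
opening: 0.0073
```

```bash
python3 -c "
from h import *
delta(-.003,.074,.10)"
```

```text
t 1.35 pos [0.5466 0.0485 0.1934] b [-0.0442  0.1202] open 0.0073 F [ 0.7 -0.2  0.2]
delta cm [ 9.35 -4.61  4.13] rot deg [-0.01 -0.03  0.07]
```

>>> {"op": "jog_arm", "data": {
  "targets": [
    [0,-4.6,4.1,0,0,0,0.93],
    [5,-4.6,4.1,0,0,0,0.93],
    [9,-4.6,4.1,0,0,0,0.93],
    [9,-4.6,4.1,0,0,0,0.93]
  ]
}}

```text
t: 1.85
tool_pos: [0.5782, -0.002, 0.0989]
orientation: [0.092, 1.578, -0.093]
force: [0.3, 0.5, -0.6]
opening: 0.0066
```

```bash
cat > look.py <<'E'
from h import *
import sys
from plant import optics
n=sys.argv[1]
a=optics.read_camera("top")["frame"][130:320,225:505];b=optics.read_camera("side")["frame"][160:400,190:530]
a=cv2.resize(a,(400,271));b=cv2.resize(b,(400,282))
cv2.imwrite(f"pics/{n}.png",np.vstack([cv2.resize(a,(560,380)),cv2.resize(b,(560,220*560//560))])[:,:,::-1] if 0 else np.hstack([a,cv2.resize(b,(384,271))])[:,:,::-1])
E
python3 look.py a1; python3 -c "
from h import *
delta(-.003,.074,.056)"
```

```text
t 1.95 pos [ 0.582  -0.0019  0.1043] b [-0.0032  0.0742] open 0.0068 F [-0.2 -0.5  0.1]
delta cm [ 4.83 -0.01  0.02] rot deg [-0.   -0.03  0.07]
```

View pics/a1.png

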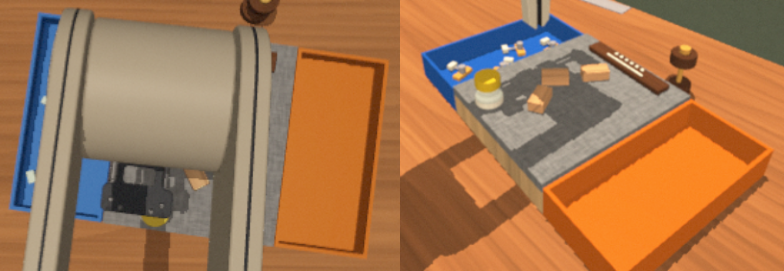

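Top view is blocked by the arm. The side view shows the fingers at the upper edge, behind the offcuts as planned, with all the objects still in place. I'll descend and look.

>>> {"op": "jog_arm", "data": {
  "targets": [
    [2,0,0,0,0,0,0.93],
    [3.5,0,0,0,0,0,0.93],
    [4.4,0,0,0,0,0,0.93],
    [4.7,0,0,0,0,0,0.93],
    [4.7,0,0,0,0,0,0.93]
  ]
}}

```text
t: 2.58
tool_pos: [0.5819, -0.002, 0.0572]
orientation: [0.091, 1.57, -0.093]
force: [0.1, -0.1, 0.2]
opening: 0.0067
```

Run:
```python
from h import *
from plant import optics
a=optics.read_camera("side")["frame"][140:400,170:530]
cv2.imwrite("pics/a2.png",cv2.resize(a,None,fx=2.2,fy=2.2)[:,:,::-1])
delta(-.003,-.12,.0565)
```

```text
t 2.625 pos [ 0.5822 -0.002   0.0575] b [-0.003   0.0741] open 0.0061 F [0.1 0.4 0.5]
delta cm [  0.12 -19.41   0.  ] rot deg [-0.   -0.01  0.06]
```

View pics/a2.png

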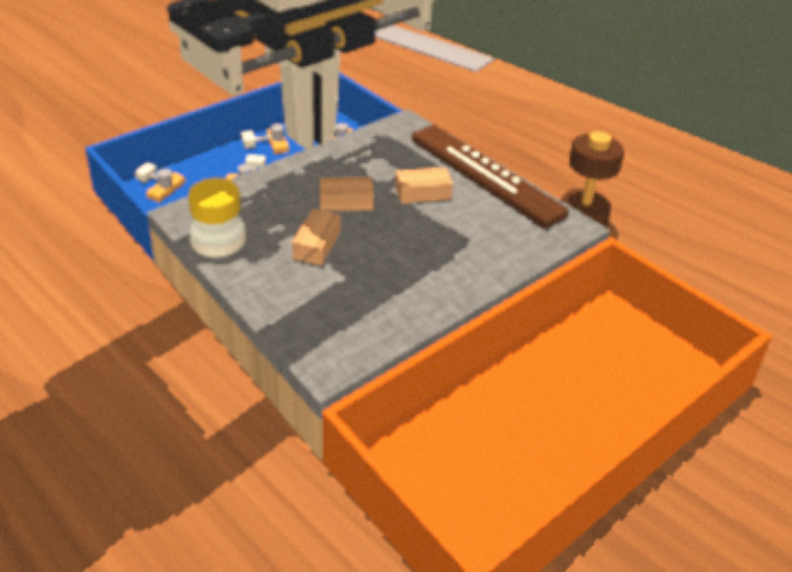

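The fingers stand just behind the middle offcut (345,192 in the crop), with nothing in contact. Starting the sweep.

>>> {"op": "jog_arm", "data": {
  "targets": [
    [0.1,-1.2,0,0,0,0,0.93],
    [0.1,-2.4,0,0,0,0,0.93],
    [0.1,-3.6,0,0,0,0,0.93],
    [0.1,-4.8,0,0,0,0,0.93],
    [0.1,-6,0,0,0,0,0.93]
  ]
}}

```text
t: 3.25
tool_pos: [0.5751, -0.0626, 0.0567]
orientation: [0.091, 1.569, -0.093]
force: [-0.7, -0.8, 0.1]
opening: 0.0065
```

```bash
cat > look2.py <<'E'
from h import *
import sys
from plant import optics
a=optics.read_camera("side")["frame"][140:400,170:530]
cv2.imwrite(f"pics/{sys.argv[1]}.png",cv2.resize(a,None,fx=2.2,fy=2.2)[:,:,::-1])
delta(*map(float,sys.argv[2:5]))
E
python3 look2.py a3 -.003 -.13 .0565
```

```text
t 3.3 pos [ 0.575  -0.0639  0.0567] b [-0.0029  0.0118] open 0.006 F [ 0.3 -1.4  0.5]
delta cm [ 5.000e-02 -1.418e+01  1.000e-02] rot deg [-0.05 -0.    0.11]
```

View pics/a3.png

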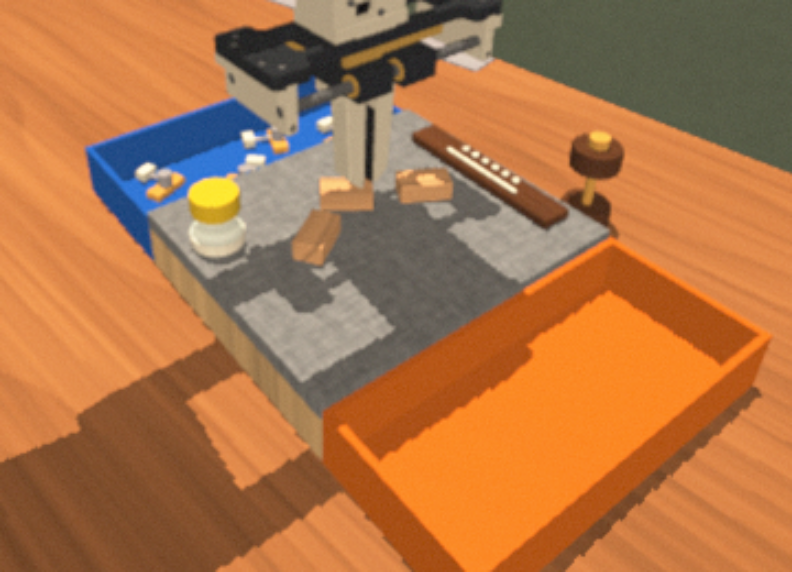

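Run:
```python
from h import *
import pickle
c=pickle.load(open("side0.pkl","rb"))
for X in [(.575,-.0639,.0567),(.6281,-.0771,.066),(.5773,-.0441,.066),(.5273,-.0663,.066),(.4795,-.0152,.095),(.748,-.151,.083)]: print((proj(c,X)-[170,140])*2.2)
def up(p,z): return w2b(unproj(c,np.array(p)/2.2+[170,140],z)[0])
print(up((346,184),.066),up((425,178),.066),up((325,218),.066))
print(up((322,412),.05),up((608,236),.05),up((152,208),.05),up((408,112),.05))
```

```text
[[358.79432753 205.76848092]]
[[419.80892899 174.6743255 ]]
[[342.39966224 183.19737437]]
[[313.97429111 224.89652404]]
[[212.04067616 188.02139164]]
[[592.99285114 135.42908991]]
[-0.00140559  0.02931423] [ 0.05149962 -0.00074445] [-0.03909109  0.00552368]
[-0.13348204 -0.11724685] [ 0.12298926 -0.11706634] [-0.12360595  0.11073609] [0.12730795 0.10173457]
```

```bash
python3 - <<'E'
from h import *
import pickle
c=pickle.load(open("side0.pkl","rb"))
for z in(.0575,.08,.1):
  for p in [(.5822,-.002),(.575,-.064)]:
    for s in(-.02,.02):print(z,p,s,((proj(c,(*(np.array(p)+s*BX),z))-[170,140])*2.2).round())
E
python3 - <<'E'
import cv2
for n in("a2","a3"):
    a=cv2.imread(f"pics/{n}.png")[60:260,240:460]; cv2.imwrite(f"pics/{n}z.png",cv2.resize(a,None,fx=1.8,fy=1.8))
a=cv2.hconcat([cv2.imread(f"pics/{n}z.png") for n in("a2","a3")]);cv2.imwrite("pics/a23.png",a)
E
```

```text
0.0575 (0.5822, -0.002) -0.02 [[289. 176.]]
0.0575 (0.5822, -0.002) 0.02 [[330. 159.]]
0.0575 (0.575, -0.064) -0.02 [[338. 215.]]
0.0575 (0.575, -0.064) 0.02 [[379. 195.]]
0.08 (0.5822, -0.002) -0.02 [[288. 152.]]
0.08 (0.5822, -0.002) 0.02 [[330. 135.]]
0.08 (0.575, -0.064) -0.02 [[338. 190.]]
0.08 (0.575, -0.064) 0.02 [[380. 171.]]
0.1 (0.5822, -0.002) -0.02 [[287. 130.]]
0.1 (0.5822, -0.002) 0.02 [[330. 114.]]
0.1 (0.575, -0.064) -0.02 [[338. 167.]]
0.1 (0.575, -0.064) 0.02 [[381. 148.]]
```

View pics/a23.png

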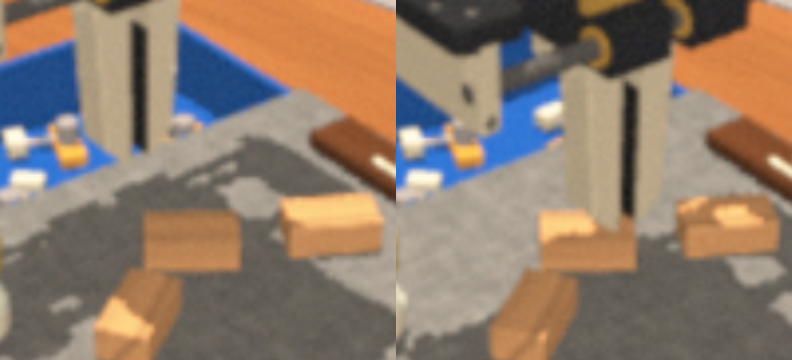

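```bash
python3 - <<'E'
from h import *
from plant import robot
print([ (a,getattr(robot,a)) for a in dir(robot) if not a.startswith('_')])
E
python3 look2.py a4 -.003 .074 .0565
```

```text
[('IKError', <class 'plant.IKError'>), ('pinch_z', 0.0188), ('read_state', <function make.<locals>.<lambda> at 0x7f2f530a5260>)]
t 3.35 pos [ 0.5751 -0.0631  0.0567] b [-0.0029  0.0127] open 0.0066 F [-0.2 -0.2 -0.1]
delta cm [ 0.01  6.13 -0.02] rot deg [-0.08 -0.01  0.08]
```

The finger ends appear about 18 mm higher than the reported TCP: they are drawn at (359,187) and predicted at (359,206). They passed over the offcut without touching it. I'll go back and descend, checking the height by image and force.

>>> {"op": "jog_arm", "data": {
  "targets": [
    [-0.5,3,0,0,0,0,0.93],
    [-0.5,6.1,0,0,0,0,0.93],
    [0,6.1,0,0,0,0,0.93],
    [0.4,6.1,0,0,0,0,0.93],
    [0.7,6.1,0,0,0,0,0.93]
  ]
}}

```text
t: 3.98
tool_pos: [0.5819, -0.0033, 0.0489]
orientation: [0.092, 1.57, -0.095]
force: [0.1, -0.1, 0.2]
opening: 0.0066
```

>>> {"op": "jog_arm", "data": {
  "targets": [
    [0,0,0,0,0,0,0.93]
  ]
}}

```text
t: 4.1
tool_pos: [0.5815, -0.0039, 0.0485]
orientation: [0.093, 1.571, -0.096]
force: [-0.2, -0.2, 0.4]
opening: 0.0067
```

```bash
python3 look2.py a5 -.003 .074 .040
python3 - <<'E'
import cv2
a=cv2.imread("pics/a5.png")[60:260,200:460]; cv2.imwrite("pics/a5z.png",cv2.resize(a,None,fx=2.8,fy=2.8))
E
```

```text
t 4.15 pos [ 0.5816 -0.004   0.0486] b [-0.0034  0.0721] open 0.0062 F [ 0.6 -0.2 -0.2]
delta cm [0.86 0.19 0.04] rot deg [-0.17 -0.08  0.11]
```

View pics/a5z.png

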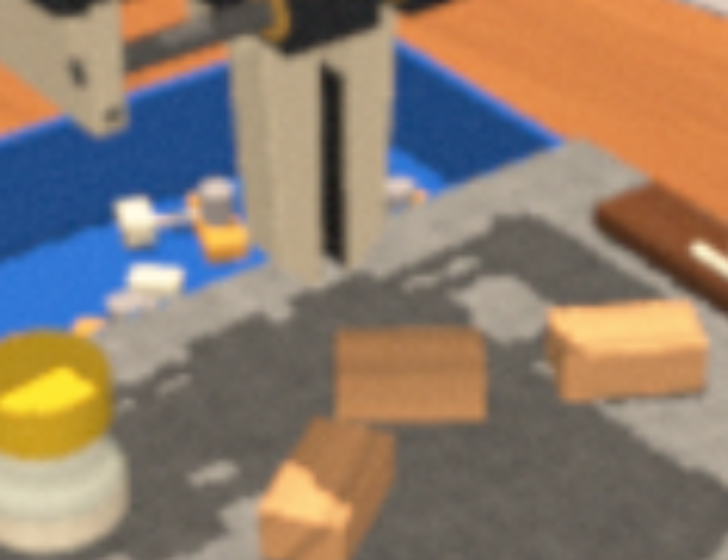

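Reported z is 0.0486, below the board top, with no contact, so the offset is real. Lowering another 9 mm.

>>> {"op": "jog_arm", "data": {
  "targets": [
    [0.4,0.2,0,0,0,0,0.93],
    [0.7,0.2,0,0,0,0,0.93],
    [0.9,0.2,0,0,0,0,0.93],
    [0.9,0.2,0,0,0,0,0.93]
  ]
}}

```text
t: 4.65
tool_pos: [0.5816, -0.0019, 0.0393]
orientation: [0.093, 1.571, -0.096]
force: [-0.1, -0.5, 0.2]
opening: 0.0065
```

```bash
python3 look2.py a6 -.003 .074 .035
python3 - <<'E'
import cv2
a=cv2.imread("pics/a6.png")[60:260,200:460]; cv2.imwrite("pics/a6z.png",cv2.resize(a,None,fx=2.8,fy=2.8))
E
```

```text
t 4.7 pos [ 0.5817 -0.0019  0.0395] b [-0.0035  0.0742] open 0.0066 F [-0.  -0.3 -0.1]
delta cm [ 0.45 -0.01  0.05] rot deg [-0.17 -0.1   0.11]
```

View pics/a6z.png

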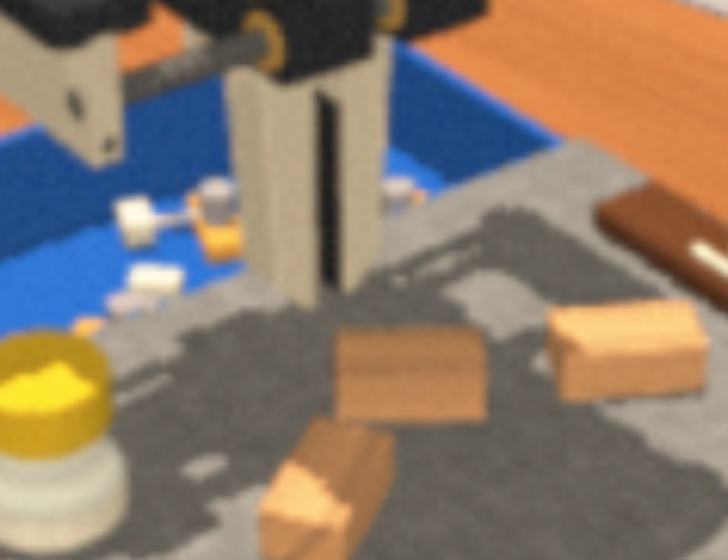

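>>> {"op": "jog_arm", "data": {
  "targets": [
    [0.2,0,0,0,0,0,0.93],
    [0.3,0,0,0,0,0,0.93],
    [0.3,0,0,0,0,0,0.93]
  ]
}}

```text
t: 5.08
tool_pos: [0.5816, -0.0019, 0.0364]
orientation: [0.093, 1.571, -0.096]
force: [-0.3, 0.5, 0.3]
opening: 0.0066
```

>>> {"op": "jog_arm", "data": {
  "targets": [
    [0,-1,0,0,0,0,0.93],
    [0,-2,0,0,0,0,0.93],
    [0,-3,0,0,0,0,0.93],
    [0,-4,0,0,0,0,0.93]
  ]
}}

```text
t: 5.58
tool_pos: [0.5767, -0.0426, 0.0365]
orientation: [0.093, 1.571, -0.096]
force: [0.3, -0.1, 0.1]
opening: 0.0062
```

```bash
python3 look2.py a7 -.003 -.13 .037
```

```text
t 5.625 pos [ 0.5766 -0.0437  0.0365] b [-0.0036  0.0321] open 0.0065 F [-0.4 -0.4 -0.4]
delta cm [-1.000e-02 -1.621e+01  1.200e-01] rot deg [-0.22 -0.11  0.15]
```

View pics/a7.png

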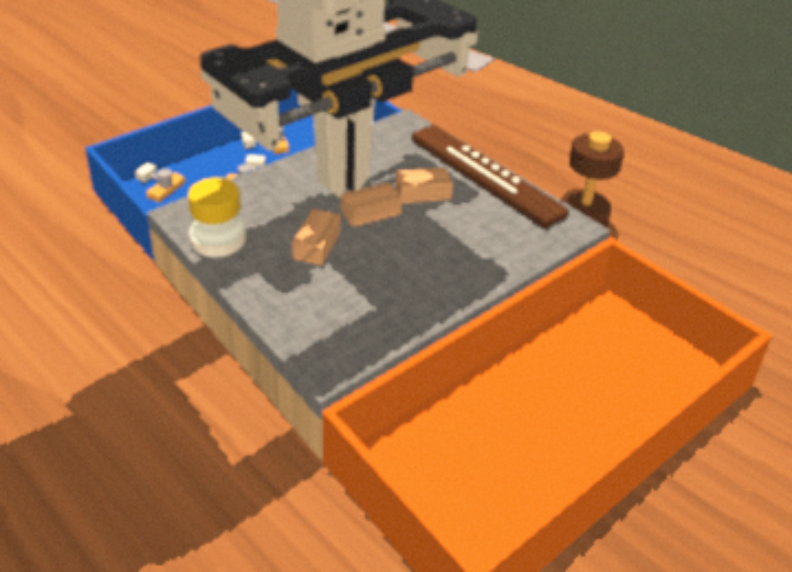

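The rake now moves the middle offcut, which is at (372,202) and turning. The offcut is drifting slightly toward +x, so I'll shift the rake that way and continue.

>>> {"op": "jog_arm", "data": {
  "targets": [
    [0,-1,0.3,0,0,0,0.93],
    [0,-2,0.6,0,0,0,0.93],
    [0,-3,0.6,0,0,0,0.93],
    [0,-4,0.6,0,0,0,0.93],
    [0,-5,0.6,0,0,0,0.93]
  ]
}}

```text
t: 6.25
tool_pos: [0.5764, -0.0947, 0.0365]
orientation: [0.093, 1.571, -0.097]
force: [-0.6, 0.7, 0.2]
opening: 0.0065
```

```bash
python3 look2.py a8 -.003 -.13 .037
```

```text
t 6.3 pos [ 0.5763 -0.0959  0.0366] b [ 0.0021 -0.0198] open 0.0064 F [-0.3 -1.   0.2]
delta cm [ -0.   -11.03  -0.46] rot deg [-0.25 -0.11  0.18]
```

View pics/a8.png

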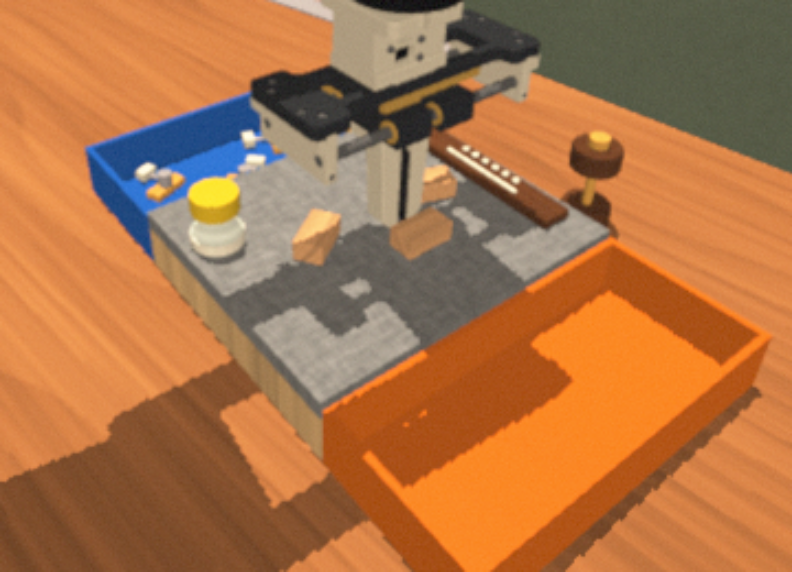

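>>> {"op": "jog_arm", "data": {
  "targets": [
    [0,-1,0.4,0,0,0,0.93],
    [0,-2,0.8,0,0,0,0.93],
    [0,-3,0.8,0,0,0,0.93],
    [0,-4,0.8,0,0,0,0.93],
    [0,-5,0.8,0,0,0,0.93]
  ]
}}

```text
t: 6.92
tool_pos: [0.578, -0.1471, 0.0367]
orientation: [0.093, 1.571, -0.098]
force: [0.1, -0.1, -0.1]
opening: 0.0059
```

```bash
python3 look2.py a9 .01 -.13 .037
```

```text
t 6.975 pos [ 0.5779 -0.1483  0.0368] b [ 0.0098 -0.0716] open 0.0062 F [-0.1 -0.1 -0. ]
delta cm [-0.   -5.84  0.04] rot deg [-0.28 -0.1   0.22]
```

View pics/a9.png

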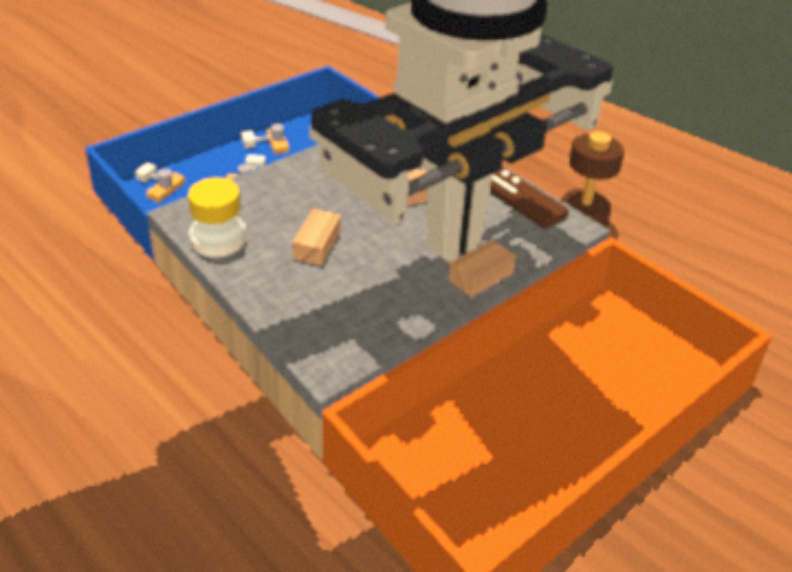

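The block rides straight on the rake at (482,268), nearly at the edge. I'll push it over.

>>> {"op": "jog_arm", "data": {
  "targets": [
    [0,-1.2,0.2,0,0,0,0.93],
    [0,-2.4,0.2,0,0,0,0.93],
    [0,-3.6,0.2,0,0,0,0.93],
    [0,-4.8,0.2,0,0,0,0.93],
    [0,-6,0.2,0,0,0,0.93]
  ]
}}

```text
t: 7.6
tool_pos: [0.5724, -0.209, 0.037]
orientation: [0.093, 1.571, -0.099]
force: [0.6, 0.6, 0.3]
opening: 0.0065
```

>>> {"op": "jog_arm", "data": {
  "targets": [
    [0,-1,0,0,0,0,0.93],
    [0,-1,0,0,0,0,0.93]
  ]
}}

```text
t: 7.85
tool_pos: [0.5711, -0.2198, 0.037]
orientation: [0.094, 1.571, -0.1]
force: [-0.2, -0.2, 0.7]
opening: 0.0064
```

```bash
python3 look2.py a10 .055 -.13 .10
```

```text
t 7.9 pos [ 0.5711 -0.2192  0.037 ] b [ 0.0114 -0.1428] open 0.0063 F [-0.1 -0.5 -0.2]
delta cm [-6.32  1.29  4.34] rot deg [-0.33 -0.11  0.21]
```

View pics/a10.png

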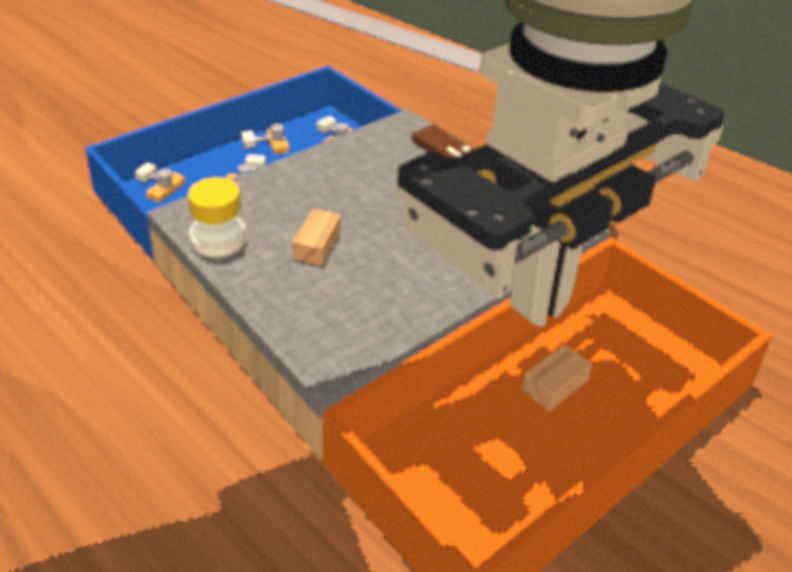

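The first offcut lies in the tray at (556,378). Next is the far one, by the bridge. I'll tilt the rake 15° so the offcut doesn't drift toward the bridge.

>>> {"op": "jog_arm", "data": {
  "targets": [
    [-5,0,0,0,0,0,0.93],
    [-6,6,2,5,0,0,0.93],
    [-6,12,4.2,10,0,0,0.93],
    [-6,17,4.2,15,0,0,0.93],
    [-6,19,4.2,15,0,0,0.93]
  ]
}}

```text
t: 8.52
tool_pos: [0.6364, -0.0319, 0.0961]
orientation: [0.297, 1.552, -0.302]
force: [0.3, -0.4, 0.4]
opening: 0.0067
```

```bash
python3 look2.py a11 .053 .047 .037
```

```text
t 8.575 pos [ 0.6364 -0.0308  0.096 ] b [0.0542 0.0518] open 0.0061 F [ 1.3  1.4 -0.3]
delta cm [ 5.9  -0.48  0.02] rot deg [-15.07  -0.12   0.15]
```

View pics/a11.png

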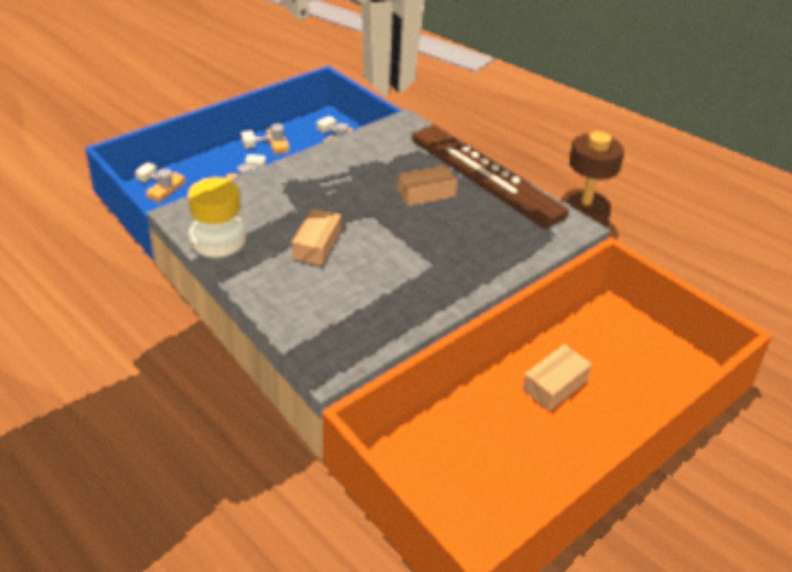

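>>> {"op": "jog_arm", "data": {
  "targets": [
    [2.5,0,0,0,0,0,0.93],
    [4.3,0,0,0,0,0,0.93],
    [5.4,0,0,0,0,0,0.93],
    [5.9,0,0,0,0,0,0.93],
    [5.9,0,0,0,0,0,0.93]
  ]
}}

```text
t: 9.2
tool_pos: [0.6362, -0.0314, 0.037]
orientation: [0.296, 1.552, -0.301]
force: [0.3, -0.3, 0.5]
opening: 0.0065
```

```bash
python3 look2.py a12 .053 -.03 .037
```

```text
t 9.25 pos [ 0.6366 -0.0313  0.0375] b [0.0545 0.0514] open 0.0064 F [-0.6  0.   0.7]
delta cm [ 0.07 -7.89  1.98] rot deg [-15.09  -0.07   0.15]
```

View pics/a12.png

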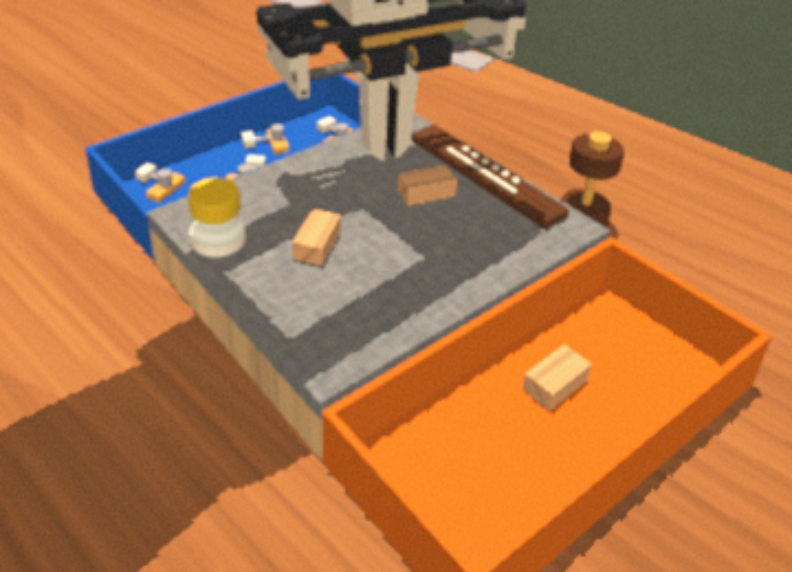

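>>> {"op": "jog_arm", "data": {
  "targets": [
    [0,-1,0.25,0,0,0,0.93],
    [0,-2,0.5,0,0,0,0.93],
    [0,-3,0.75,0,0,0,0.93],
    [0,-3.9,1.0,0,0,0,0.93],
    [0,-4.8,1.2,0,0,0,0.93]
  ]
}}

```text
t: 9.88
tool_pos: [0.6298, -0.0812, 0.0377]
orientation: [0.297, 1.552, -0.301]
force: [0.9, 0.3, 1.8]
opening: 0.0067
```

```bash
python3 look2.py a13 .053 -.04 .037
```

```text
t 9.925 pos [ 0.6296 -0.0822  0.0377] b [0.0535 0.    ] open 0.0065 F [-0.4 -0.6  0.1]
delta cm [ 0.08 -3.88  1.  ] rot deg [-15.13  -0.07   0.18]
```

View pics/a13.png

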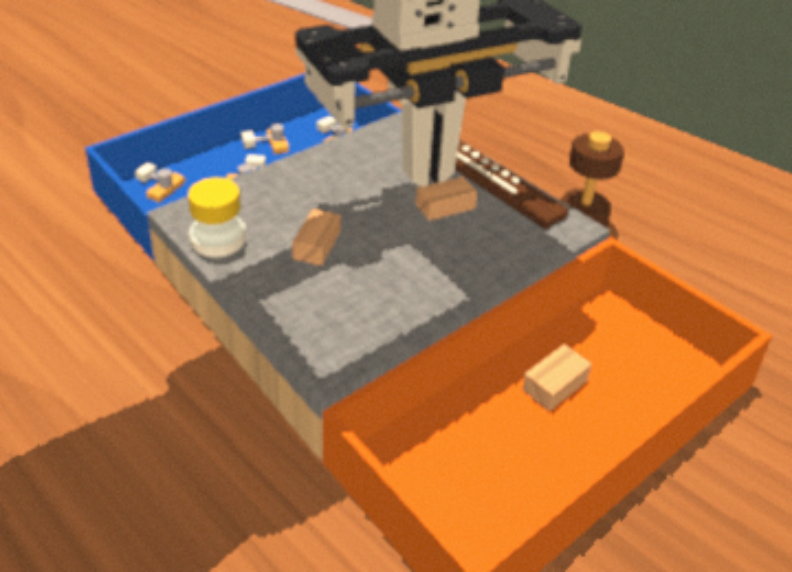

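The block sits flush on the tilted rake at (447,200), clear of the bridge. Continuing.

>>> {"op": "jog_arm", "data": {
  "targets": [
    [0,-1,0.25,0,0,0,0.93],
    [0,-2,0.5,0,0,0,0.93],
    [0,-3,0.75,0,0,0,0.93],
    [0,-4,1.0,0,0,0,0.93],
    [0,-5,1.3,0,0,0,0.93]
  ]
}}

```text
t: 10.55
tool_pos: [0.623, -0.1342, 0.0378]
orientation: [0.297, 1.552, -0.301]
force: [0.4, -0.1, -0.8]
opening: 0.0067
```

```bash
python3 look2.py a14 .053 -.14 .037
```

```text
t 10.6 pos [ 0.6229 -0.1355  0.0379] b [ 0.053  -0.0537] open 0.0067 F [-0.4 -0.3 -0.4]
delta cm [ 0.12 -8.33  2.26] rot deg [-15.17  -0.06   0.22]
```

View pics/a14.png

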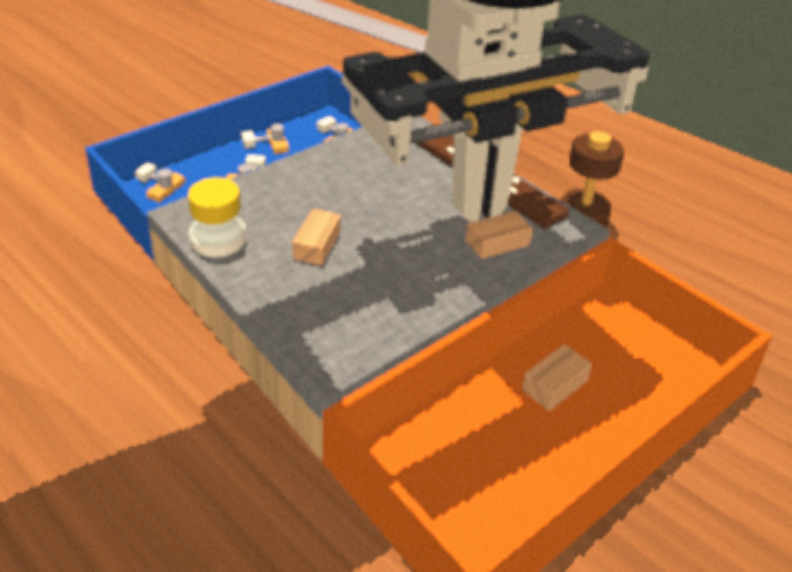

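>>> {"op": "jog_arm", "data": {
  "targets": [
    [0,-1.1,0.3,0,0,0,0.93],
    [0,-2.2,0.6,0,0,0,0.93],
    [0,-3.3,0.9,0,0,0,0.93],
    [0,-4.3,1.1,0,0,0,0.93],
    [0,-5.2,1.4,0,0,0,0.93]
  ]
}}

```text
t: 11.22
tool_pos: [0.6163, -0.1897, 0.038]
orientation: [0.297, 1.551, -0.303]
force: [-0.1, 0.2, 0.9]
opening: 0.0065
```

>>> {"op": "jog_arm", "data": {
  "targets": [
    [0,-1,0.3,0,0,0,0.93],
    [0,-2,0.5,0,0,0,0.93],
    [0,-3,0.8,0,0,0,0.93],
    [0,-3.6,0.9,0,0,0,0.93],
    [0,-3.6,0.9,0,0,0,0.93]
  ]
}}

```text
t: 11.85
tool_pos: [0.6111, -0.2269, 0.0381]
orientation: [0.297, 1.551, -0.303]
force: [-0.4, 0.3, -1.0]
opening: 0.0064
```

```bash
python3 look2.py a15 -.046 .045 .10
```

```text
t 11.9 pos [ 0.6112 -0.2265  0.0381] b [ 0.0521 -0.1454] open 0.0061 F [-0.3  0.1  0.1]
delta cm [ -6.23  15.78 -14.46] rot deg [-15.2   -0.07   0.21]
```

View pics/a15.png

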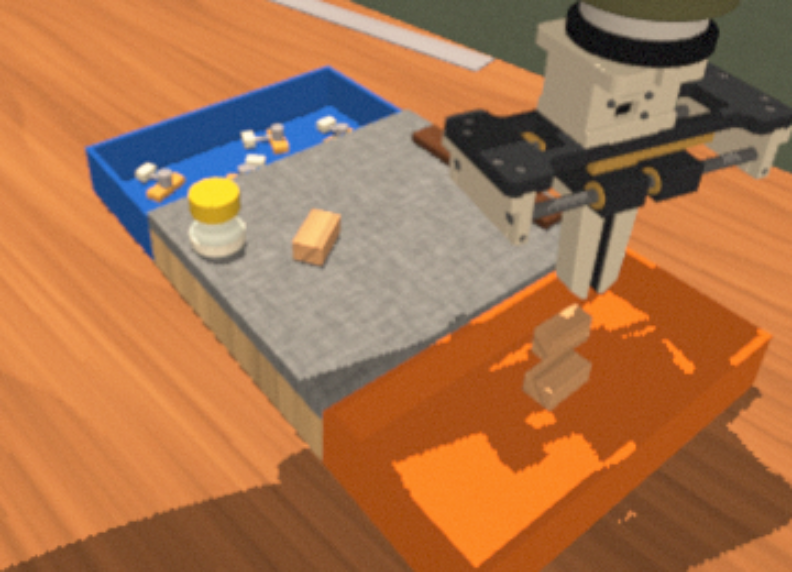

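The second offcut is in the tray at (562,333), next to the first. Now the third, with the rake tilted the other way.

>>> {"op": "jog_arm", "data": {
  "targets": [
    [-5,0,0,0,0,0,0.93],
    [-6.2,5,-4.5,-8,0,0,0.93],
    [-6.2,10,-9,-18,0,0,0.93],
    [-6.2,14,-13,-28,0,0,0.93],
    [-6.2,15.8,-14.5,-30,0,0,0.93]
  ]
}}

```text
t: 12.52
tool_pos: [0.5343, -0.0224, 0.0997]
orientation: [-0.117, 1.57, 0.114]
force: [0.6, -0.9, -0.5]
opening: 0.0065
```

>>> {"op": "jog_arm", "data": {
  "targets": [
    [0,0,0,0,0,0,0.93]
  ]
}}

```text
t: 12.65
tool_pos: [0.5338, -0.0203, 0.0998]
orientation: [-0.12, 1.57, 0.117]
force: [0.2, -0.9, 0.4]
opening: 0.0062
```

```bash
python3 look2.py a16 -.046 .046 .0375
```

```text
t 12.7 pos [ 0.5342 -0.0213  0.0999] b [-0.0484  0.0494] open 0.0065 F [-0.1  0.2  0.4]
delta cm [ 6.24 -0.38  0.16] rot deg [15.26 -0.11  0.15]
```

View pics/a16.png

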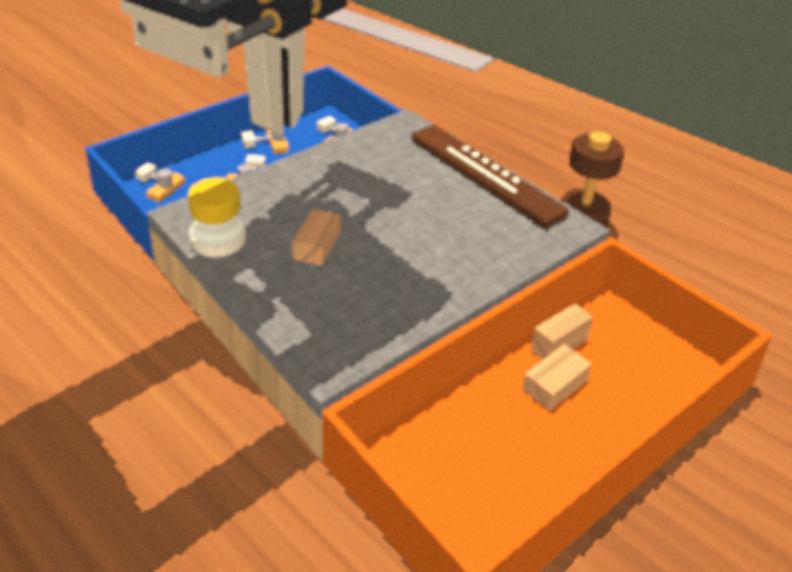

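>>> {"op": "jog_arm", "data": {
  "targets": [
    [2.5,0,0.3,0,0,0,0.93],
    [4.5,0,0.3,0,0,0,0.93],
    [5.7,0,0.3,0,0,0,0.93],
    [6.2,0,0.3,0,0,0,0.93],
    [6.2,0,0.3,0,0,0,0.93]
  ]
}}

```text
t: 13.32
tool_pos: [0.5373, -0.0214, 0.038]
orientation: [-0.119, 1.57, 0.115]
force: [0.3, -0.6, -0.3]
opening: 0.0065
```

```bash
python3 look2.py a17 -.046 -.03 .0375
```

```text
t 13.375 pos [ 0.5375 -0.0213  0.0384] b [-0.0451  0.0498] open 0.0062 F [-0.2 -0.1  0.6]
delta cm [ 0.12 -7.67 -2.18] rot deg [15.23 -0.07  0.15]
```

View pics/a17.png

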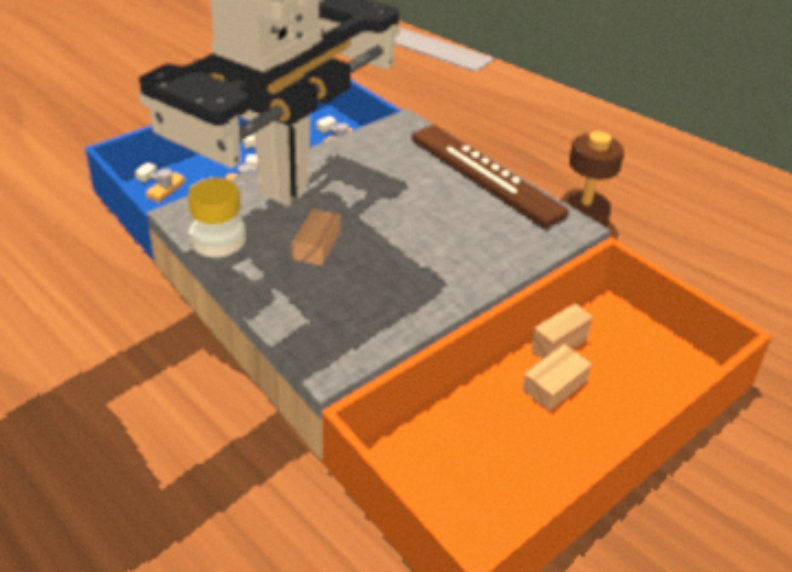

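The fingers are down at (285,200), between the jar and the last offcut at (317,237), with clear gaps on both sides. Sweeping.

>>> {"op": "jog_arm", "data": {
  "targets": [
    [0,-1,-0.25,0,0,0,0.93],
    [0,-2,-0.5,0,0,0,0.93],
    [0,-3,-0.8,0,0,0,0.93],
    [0,-4,-1.1,0,0,0,0.93],
    [0,-5,-1.4,0,0,0,0.93]
  ]
}}

```text
t: 14.0
tool_pos: [0.531, -0.0737, 0.0386]
orientation: [-0.119, 1.569, 0.115]
force: [-0.1, 0.7, 0.7]
opening: 0.006
```

```bash
python3 look2.py a18 -.046 -.03 .0375
```

```text
t 14.05 pos [ 0.5309 -0.0748  0.0387] b [-0.0454 -0.0041] open 0.0067 F [ 0.3 -0.9 -0.3]
delta cm [ 0.12 -2.48 -0.73] rot deg [15.19 -0.07  0.2 ]
```

View pics/a18.png

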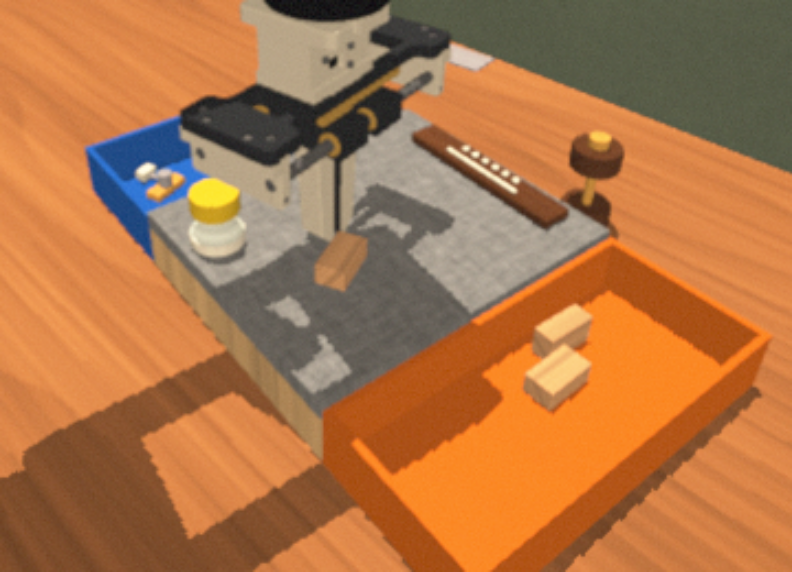

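>>> {"op": "jog_arm", "data": {
  "targets": [
    [0,-1,-0.25,0,0,0,0.93],
    [0,-2,-0.5,0,0,0,0.93],
    [0,-3,-0.8,0,0,0,0.93],
    [0,-4,-1.1,0,0,0,0.93],
    [0,-5,-1.4,0,0,0,0.93]
  ]
}}

```text
t: 14.68
tool_pos: [0.5243, -0.127, 0.0388]
orientation: [-0.119, 1.569, 0.114]
force: [0.3, 0.5, 0.1]
opening: 0.0067
```

```bash
python3 look2.py a19 -.046 -.145 .0375
```

```text
t 14.725 pos [ 0.5242 -0.1281  0.0389] b [-0.0459 -0.0578] open 0.0065 F [-0.4 -0.8  0.4]
delta cm [ 0.17 -8.41 -2.29] rot deg [15.17 -0.07  0.23]
```

View pics/a19.png

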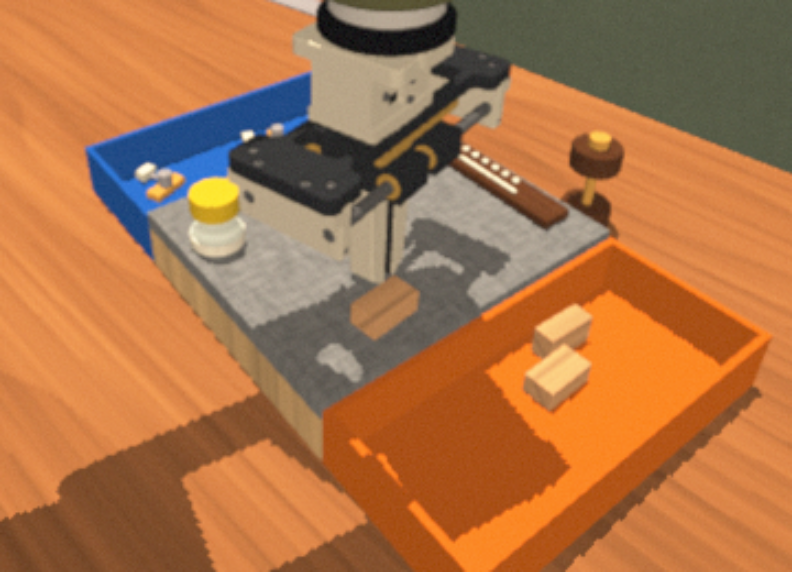

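>>> {"op": "jog_arm", "data": {
  "targets": [
    [0,-1.1,-0.5,0,0,0,0.93],
    [0,-2.2,-1,0,0,0,0.93],
    [0,-3.2,-1.4,0,0,0,0.93],
    [0,-4.2,-1.6,0,0,0,0.93],
    [0,-5.2,-1.9,0,0,0,0.93]
  ]
}}

```text
t: 15.35
tool_pos: [0.513, -0.183, 0.0391]
orientation: [-0.119, 1.569, 0.113]
force: [0.9, 0.5, 0.0]
opening: 0.0065
```

```bash
python3 look2.py a20 -.05 -.145 .0375
```

```text
t 15.4 pos [ 0.5129 -0.1841  0.0392] b [-0.0506 -0.1148] open 0.0068 F [-0.5 -1.2  0.3]
delta cm [ 0.18 -2.93 -0.73] rot deg [15.15 -0.07  0.27]
```

View pics/a20.png

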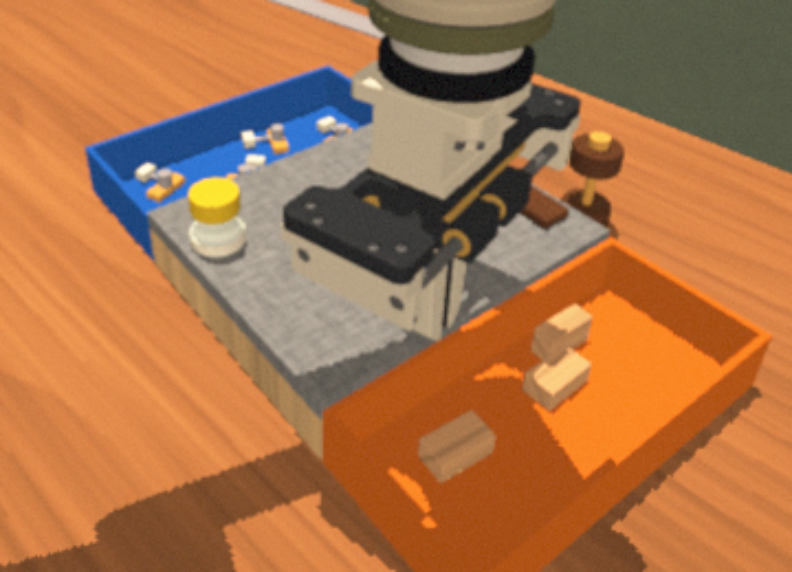

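The third offcut is dropping into the tray at (457,445). I'll lift clear and check.

>>> {"op": "jog_arm", "data": {
  "targets": [
    [-4,0,0,0,0,0,0.93],
    [-9,0,0,0,0,0,0.93],
    [-14,0,0,0,0,0,0.93],
    [-15,5,0,0,0,0,0.93],
    [-15,10,0,0,0,0,0.93]
  ]
}}

```text
t: 16.02
tool_pos: [0.4992, -0.0841, 0.1907]
orientation: [-0.119, 1.566, 0.11]
force: [0.9, 0.8, -0.5]
opening: 0.0064
```

>>> {"op": "jog_arm", "data": {
  "targets": [
    [0,6,0,0,0,0,0.93],
    [0,12,0,0,0,0,0.93],
    [0,18,0,0,0,0,0.93],
    [0,24,0,0,0,0,0.93],
    [0,30,0,0,0,0,0.93]
  ]
}}

```text
t: 16.65
tool_pos: [0.4551, 0.2146, 0.1892]
orientation: [-0.119, 1.565, 0.11]
force: [0.6, -0.1, 0.2]
opening: 0.0064
```

```bash
python3 look2.py a21 0 0 .2
python3 - <<'E'
from h import *
from plant import optics
import pickle
c=optics.read_camera("top");pickle.dump(c,open("top1.pkl","wb"));a=c["frame"]
cv2.imwrite("pics/t1.png",a[:,:,::-1])
E
```

```text
t 16.7 pos [0.4532 0.2212 0.1891] b [-0.1571  0.2808] open 0.0069 F [-4.   2.7 -0.3]
delta cm [ -1.04 -31.23   7.76] rot deg [15.28  0.1   0.06]
```

View pics/a21.png

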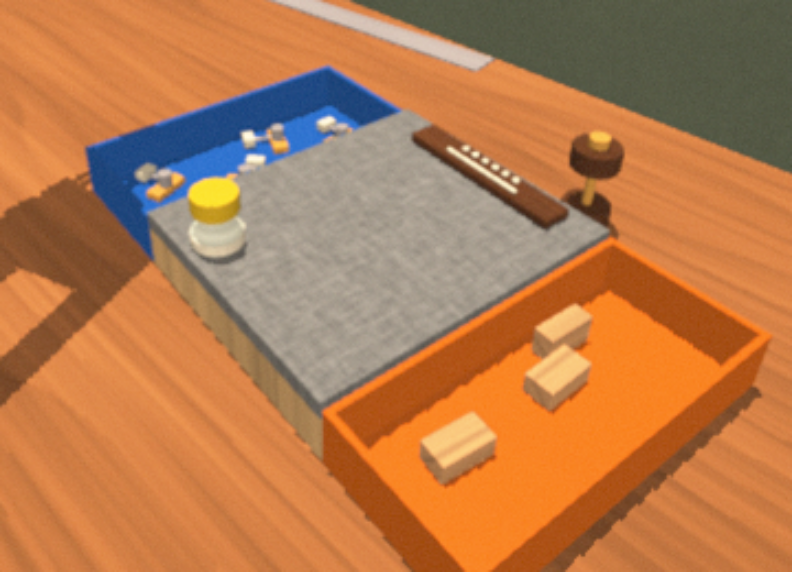

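View pics/t1.png

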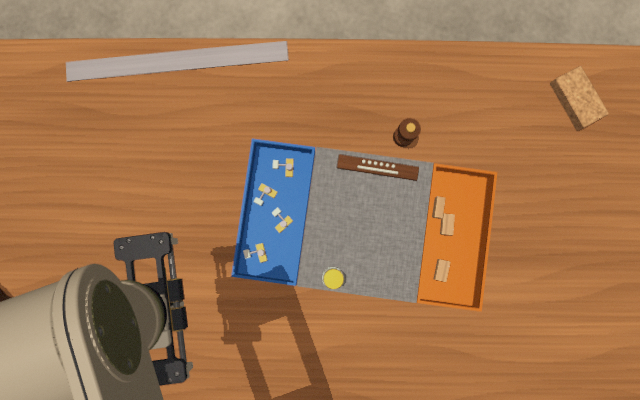

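All three offcuts lie flat in the orange tray at top view (440,207), (448,224) and (442,270). The bridge, jar and clamp are at the same pixels as at the start. I'll let the arm settle, then hand in.

>>> {"op": "jog_arm", "data": {
  "targets": [
    [0,0,0,0,0,0,0.93],
    [0,0,0,0,0,0,0.93],
    [0,0,0,0,0,0,0.93]
  ]
}}

```text
t: 17.12
tool_pos: [0.4544, 0.2168, 0.189]
orientation: [-0.121, 1.566, 0.115]
force: [1.2, 0.6, 0.2]
opening: 0.0066
```

Run:
```python
from h import *
import pickle
c0=pickle.load(open("top0.pkl","rb"));c=pickle.load(open("top1.pkl","rb"))
for p in[(440,207),(448,224),(442,270)]: print((w2b(unproj(c,p,.02)[0])-[0,-.172]).round(3))
d=np.abs(c["frame"].astype(int)-c0["frame"]).sum(2)
for n,(x0,x1,y0,y1) in dict(bridge=(332,424,150,185),jar=(318,348,264,292),clamp=(390,425,115,150)).items(): print(n,(d[y0:y1,x0:x1]>90).sum())
from plant import ticket
print(ticket.close_job())
```

```text
[0.051 0.033]
[0.021 0.014]
[-0.067  0.016]
bridge 2
jar 0
clamp 0
the job is handed in; nothing more can be done
None
```

I swept all three offcuts over the board's edge with the nearly closed fingertips, one at a time, and handed the job in at about 17 s of the 58 s allowed. No verdict was reported, so the result rests on my last camera checks.

**Offcuts:** all three lie flat inside the orange tray, at about (51, 33), (21, 14) and (-67, 16) mm in the tray's frame. Those are within its limits of ±128 by ±58 mm. I judged their height by eye from the side view, and it looked well below the rim.

**Bridge, jar and clamp:** comparing the top pictures before and after showed almost no change around them (2, 0 and 0 changed pixels). The arm was clear of everything when I handed in.

**What disagreed:** the fingertips appeared about 17 mm higher in the side camera than the reported tool position. Because of this, my first sweep passed over the middle offcut without touching it. I went back and lowered the fingers by camera and force readings, then pushed at a reported height of about 0.037 m. I did not find the cause of the offset.

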